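Start and tighten the rotor's hub nut on the bench spinner

ROBOT

A 6-joint arm with a two-finger parallel gripper is mounted at the origin on a cart in front of the work surface, level with it; the furniture and walls round the work are solid. World frame = base frame: x ahead of the robot, y to its left, z up, the work surface at z = 0. Lengths are in mm, angles in rad, forces in N, time in s.
With the tool pointing down it reaches from about 375 to 975 mm from the base axis. Payload 3.8 kg.
Tool frame: the origin (TCP) lies on the centre line of the jaws, within the pads' length; the fingertips stand robot.tips_ahead ahead of it and the grasp point (between the pads) lies 6 mm ahead of it (robot.tips_ahead is the distance from the TCP to the fingertips, in mm); z points along the fingers, y is the line along which they close (so a half turn about z gives the same grasp; the last joint's range is limited). The gripper opens to 88 mm and grips with 3 to 60 N. Pads are 18 mm wide; open, the fingers measure 123 mm over their backs; the gripper's body (75 mm by 187 mm) begins 45 mm behind the grasp point.
Start: joints at [-1.253, 0.264, 1.604, -0, 1.274, -0.037], TCP at [234.491, -632.955, 263.706] pointing down, gripper open.
Joint ranges: [-2.63, 2.63], [-0.94, 2.18], [0.31, 2.57], [-1.31, 4.45], [0, 2.66], [-2.55, 2.55]. Speed limits (rad/s): [2.57, 2.57, 3.14, 3.14, 3.14, 3.14].

INTERFACE

Orientations are given as a unit quaternion [x, y, z, w].
In Python, from plant import robot gives the robot as it stands.
- The arm moves only by the tool arm_command, never from a script. Its argument "deltas" is a list of rows, each a list of 6 numbers: the shift along the world's x, y, z scaled (see below), then the turn, a rotation vector about the world's x, y, z scaled (see below). A call has 1 to 20 rows; each row shifts and turns the commanded pose from where the row before left it; what a row does not reach is not made up. The controller multiplies each number of a shift by 0.03 m and each number of a turn by 0.08 rad. A row lasts 1/10 s, in which the tool goes at most 50 mm and 8.59 degrees, less where a joint would pass 70% of its speed; a pose out of reach is approached as far as the arm can. A call with a number of a shift or a turn outside -1 to 1 is refused whole. A call with a gripper value outside its range is refused whole. "gripper" is the gripper command: -1 is fully open, 1 is shut, values between are in proportion, set as the call begins (left out, the last holds). The fingers move at their own pace and stop on an object; "force" is the grip in N (left out, the last holds). Time passes only in rows, so rows that do not move let the fingers close. It gives the time, the measured TCP pose, the force, the opening and the grip force at its end, in the units of the state.
- robot.state(): the state, without advancing time (a new reading comes with each control period).
- robot.camera(name): name is "scene" or "top" or "wrist"; returns the picture (480x640x3 uint8, red, green, blue); there is no depth.
- robot.get_calibration(name): a dict with "camera_matrix" (3x3 intrinsics, pixels), "camera_from_world" (4x4, takes a point from world to camera coordinates). Camera axes: x right, y up, looking along -z (the intrinsics and any distortion apply to the point x, -y, -z); pixel columns grow to the right and rows downward; lengths in mm; the calibration is good to about 2 mm. A picture is of the moment at which its call begins: read the wrist's pose just before it. get_calibration takes no time and is no camera call; for the wrist camera it gives the pose at the moment of the call.
- robot.finish_job(): hands the job in; it is judged then, once.
The state is a dict: "time": time; "qpos": joint angles; "dq": joint speeds; "effort": joint torques, N m; "tool_pos": TCP position; "tcp_rot": TCP orientation; "wrist_force": force on the tool from outside, world axes, zero at the start; "torque": the same for the moment, N m; "gripper_width": finger opening in mm; "gripper_force": force on a finger pad.
Only numpy, scipy, OpenCV 4.12 (cv2) and the standard library are available. Lean on these libraries where they do the work, as an engineer would, in place of code of your own. Each camera call takes 0.05 s, during which the arm holds its last target. There are 200 camera calls.

TASK

Fasten the rotor of the bench spinner: fetch the big flange nut, set it flange-down over the spinner's upright stud, and start it by backing it off (anticlockwise seen from above) under light pressure until you feel it drop into the thread. Then screw it clockwise until it is tight and holds the rotor pressed down, and let go. Never force the nut, and leave the other things on the bench alone.

Things in the scene. Friction and masses are not known exactly. Their poses are not given: they have to be found in the camera images.
- nut_center (a point): Centre of the big loose steel flange nut, on its axis half-way up (12 mm above its underside). It starts flange-down on the bench to the robot's right. Mass about 0.2 kg. Its bore (36 mm) is not tapped but carries four lugs 90 degrees apart, 5 mm wide and 4 mm high with bevelled edges, reaching in to 13.2 mm from the axis; their undersides lie 6 mm above the nut's underside.
- hub_nut: The same flange nut; origin in the middle of its underside, z along its axis. Height 24 mm: round flange 58 mm across and 5 mm thick below, then a hexagon 50 mm across flats (grip here, 5 to 22 mm above the underside). Own x is normal to one pair of flats, the other pairs lie at +-60 degrees; the lugs point along own +-x and +-y.
- stud_tip (a point): Tip of the spinner's upright steel stud, on its axis, 90 mm above the bench. The pilot tapers from 14 to 24 mm diameter over its top 10 mm, then runs straight. The stud is fixed, but its thread may face any way: no given pose tells where the gaps lie.
- thread_tops (a point): On the stud's axis, 14 mm below the tip, level with the flat tops of its four thread starts (33 mm diameter). Anticlockwise from above, each quarter has: a stop 8 degrees wide, 4 mm higher than the tops; a flat top 53 degrees long; an open gap of 29 degrees. Nut's lugs on the flat tops: its centre is 6 mm above this point (10 mm if on the stops) and clockwise it jams on the stops.
- hub_top (a point): Middle of the rotor's flat hub (68 mm across), 63 mm above the bench at rest; moves with the rotor. Backed off by up to 90 degrees, the nut's lugs reach the gaps and it drops 7 mm onto this hub; 10 degrees or so further the stops block it. From there it screws clockwise about 60 degrees to a hard stop; once the lugs bear under the starts (after 12 to 22 degrees) it sinks 30 mm per turn.
- spinner: The bench spinner, fixed: white square housing 150 x 150 mm, 40 mm high, with a round aluminium rotor (112 mm across, 8 tube holes) on top and the stud through its middle. Origin at the middle of its underside, on the bench under the stud; z up.
- rotor (a joint): How far the sprung rotor is pressed down from rest, m: 0 at rest, about 0.003 with the nut screwed home. The spring pushes back with 4.5 N at rest and 1.4 N per mm more; the tight nut stays put by friction. Screwing it down takes about 0.1 to 0.2 N m; at the stops the torque rises steeply (0.25 N m more is firm enough).
- beaker_50: Bystander: small glass beaker, 48 mm across, 59 mm high; origin under its middle.
- spare_stopper: Bystander: glass flask stopper, 24 mm across, 32 mm high; origin under its middle.
- label_tape: Bystander: roll of tape lying flat, 55 mm across, 19 mm high; origin under its middle.
- timer: Bystander: small white digital timer, 60 x 62 x 20 mm; origin under its middle.
- marker: Bystander: marker pen lying behind the spinner, 135 mm long along its own x, 12 mm thick; origin under its middle.
There are look-alikes about, which are no part of the job. What is shaped like the hub_nut but green or orange is not meant.

How it is judged (in metres and radians):
On the way, in this order (a step that is already met when the one before it is completed fails the run):
1. the nut is over the stud, its axis within 5 mm of the stud's, the stud's tip inside its bore (horizontal distance between nut_center and stud_tip below 0.005 m and z of nut_center in the frame of stud_tip below 0.012 m).
2. the nut has dropped into the thread: its centre lies more than 12.5 mm below the stud's tip (horizontal distance between nut_center and stud_tip below 0.003 m and z of nut_center in the frame of stud_tip below -0.0125 m), for 0.1 s.
At the end, for the whole second after the job is handed in: Nut released and still on the stud, upright (within 0.08 rad), axis within 3 mm of the stud's, centre more than 12.5 mm below the stud's tip, the rotor held pressed down by more than 2 mm (all of step 2 and value of joint rotor above 0.002 m and angle between hub_nut's own z axis and vertical below 0.08 rad and linear speed of hub_nut below 0.02 m/s); the robot touches nothing.
It fails at once if the nut is forced: it is pushed or wrenched against the spinner, its rotor or its stud with more than 80 N (contact force between hub_nut and spinner above 80 N).
It fails at once if one of the other loose things (beaker, glass stopper, tape roll, timer, marker pen) is moved more than 30 mm (distance of any of beaker_50, spare_stopper, label_tape, timer, marker from where it was at the start of the episode above 0.03 m).
It also fails if it takes over 72 s, if anything falls off the work surface, if the arm or the gripper's body presses on something with over 40 N, if the wrist force passes 120 N, or if a joint passes its speed limit or range.

## Working session

There is one attempt and no reset: what is moved stays moved. The work goes in short steps, Python scripts to look and compute and a tool call to move; the robot and the scene stay as the last step left them, time stands still between calls to the robot, and variables do not carry over. Pictures are saved under pics/ and viewed, at most 10 in all, crops included, and the job is handed in when it is done.

Besides the shell and the picture viewer there is one more tool, called as name(argument=value, ...) on one line, values as JSON. arm_command: Moves the arm, as the interface text tells. Its arguments: {"type":"object","properties":{"deltas":{"type":"array","items":{"type":"array","items":{"type":"number","minimum":-1,"maximum":1}}},"gripper":{"type":"number"},"force":{"type":"number"}},"required":["deltas"]}

```bash
mkdir -p pics; ls; python3 - <<'E'
from plant import robot
import cv2,numpy as np
s=robot.state();print(s, robot.tips_ahead)
for n in("scene","top","wrist"):
    c=robot.get_calibration(n);print(n,np.round(c["camera_matrix"],1).tolist(),np.round(c["camera_from_world"],3).tolist(),[k for k in c])
    cv2.imwrite(f"pics/{n}0.png",robot.camera(n)[:,:,::-1])
E
```

```text
pics
{'time': 0.0, 'qpos': array([-1.25289349e+00,  2.64768082e-01,  1.60536113e+00,  3.02986690e-05,
        1.27369701e+00, -3.68808329e-02]), 'dq': array([ 0.00042622,  0.00069331,  0.00060694,  0.00069685, -0.0003821 ,
       -0.00075299]), 'effort': array([-6.29956776e-04, -5.02119076e+01, -3.56877673e+01,  7.25442055e-02,
        2.93444109e-02, -1.41811024e-04]), 'tool_pos': array([ 234.30196445, -632.3364333 ,  262.38483166]), 'tcp_rot': array([ 9.84307456e-01,  1.76458450e-01, -1.42067010e-04, -1.10780828e-03]), 'wrist_force': array([0.59094519, 0.10033751, 0.30624265]), 'torque': array([ 0.0271282 ,  0.00948571, -0.02662899]), 'gripper_force': 0.0, 'gripper_width': 87.96899175910866} 25.0
scene [[526.3, 0.0, 323.8], [0.0, 526.3, 229.5], [0.0, 0.0, 1.0]] [[-0.81, -0.586, 0.004, 494.949], [0.36, -0.493, 0.792, -203.384], [-0.463, 0.643, 0.61, -848.685], [0.0, 0.0, 0.0, 1.0]] ['camera_matrix', 'camera_from_world']
top [[494.0, 0.0, 320.0], [0.0, 494.0, 238.5], [0.0, 0.0, 1.0]] [[0.026, -1.0, -0.015, 77.061], [0.99, 0.024, 0.138, -523.201], [-0.137, -0.018, 0.99, -1047.408], [0.0, 0.0, 0.0, 1.0]] ['camera_matrix', 'camera_from_world']
wrist [[350.4, 0.0, 320.3], [0.0, 350.4, 238.3], [0.0, 0.0, 1.0]] [[0.348, -0.938, -0.002, -675.137], [0.888, 0.33, -0.321, 45.649], [0.302, 0.11, 0.947, -392.805], [0.0, 0.0, 0.0, 1.0]] ['camera_matrix', 'camera_from_world']
```

View pics/top0.png

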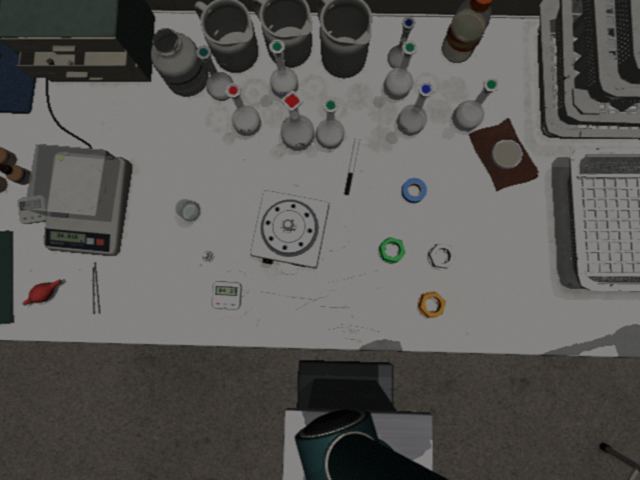

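View pics/wrist0.png

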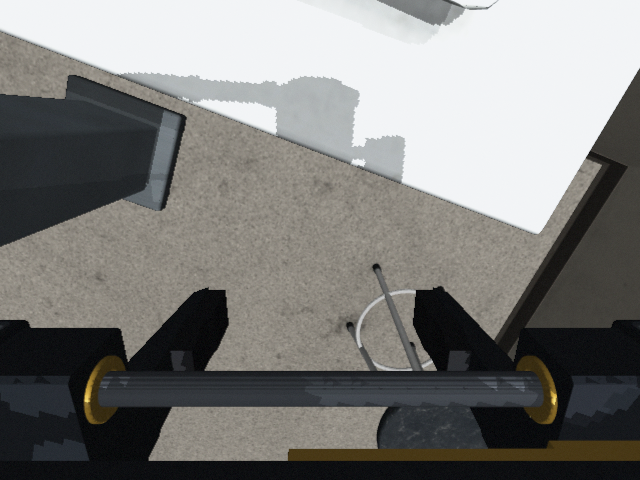

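Top view: steel nut at (440,256), green look-alike at (392,250), orange look-alike at (432,304), stud at about (289,226). Only the grey one is the steel nut; I'll confirm it in an enlarged crop.

```bash
cat > h.py <<'E'
import numpy as np,cv2
from plant import robot
def ray(c,u,v,z):
    K=c["camera_matrix"];T=c["camera_from_world"];R=T[:3,:3];t=T[:3,3]
    d=np.linalg.inv(K)@[u,v,1];d=R.T@(d*[1,-1,-1]);o=-R.T@t
    return o+d*(z-o[2])/d[2]
def proj(c,p):
    T=c["camera_from_world"];q=T[:3,:3]@np.array(p,float)+T[:3,3];q=c["camera_matrix"]@(q*[1,-1,-1]);return q[:2]/q[2]
E
python3 - <<'E'
from h import *
c=robot.get_calibration("top")
for n,u,v,z in[("nut",440,256,12),("stud",289,225,80),("tape",414,190,10),("green",392,250,12),("orange",432,304,12)]:print(n,ray(c,u,v,z).round(1))
im=cv2.imread("pics/top0.png")
a=cv2.resize(im[215:295,365:475],None,fx=5,fy=5,interpolation=2);b=cv2.resize(im[180:275,240:340],None,fx=4.2,fy=4.2,interpolation=2)[:400]
a=a[:b.shape[0]];b=b[:a.shape[0],:249]
cv2.imwrite("pics/c1.png",a)
E
```

```text
nut [ 491.8 -177.5   12. ]
stud [542.5 155.8  80. ]
tape [ 641.4 -120.1   10. ]
green [502.6 -70.8  12. ]
orange [ 385.3 -159.3   12. ]
```

View pics/c1.png

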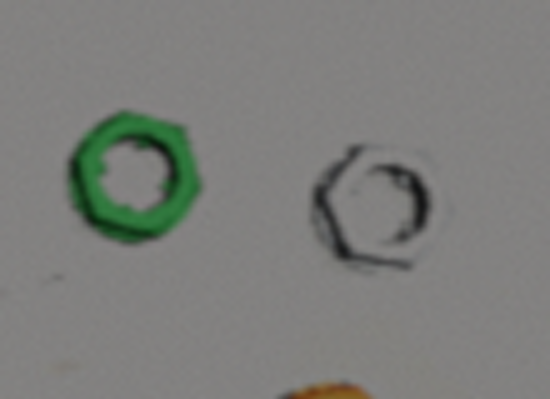

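The grey one is confirmed: steel, with flange and lugs. I'll go above it at about (492,-178).

arm_command(deltas=[[0.5,0.95,0,0,0,0],[0.5,0.95,0,0,0,0],[0.5,0.95,0,0,0,0],[0.5,0.95,0,0,0,0],[0.5,0.95,0,0,0,0],[0.5,0.95,0,0,0,0],[0.5,0.95,0,0,0,0],[0.5,0.95,0,0,0,0],[0.5,0.95,-0.4,0,0,0],[0.5,0.95,-0.4,0,0,0],[0.5,0.95,-0.4,0,0,0],[0.6,0.95,-0.5,0,0,0],[0.6,0.95,-0.5,0,0,0],[0.6,0.95,-0.5,0,0,0],[0.6,0.95,-0.5,0,0,0],[0.6,0.9,-0.5,0,0,0],[0,0,0,0,0,0]])

```text
time: 1.85
tool_pos: [489.2, -175.1, 150.2]
tcp_rot: [0.984, 0.178, -0.002, -0.002]
wrist_force: [-0.9, -0.9, 0.0]
gripper_width: 88.7
gripper_force: 0.0
```

```bash
python3 - <<'E'
from h import *
c=robot.get_calibration("wrist");s=robot.state();print(s["time"],s["tool_pos"],s["tcp_rot"],proj(c,[491.8,-177.5,12]))
cv2.imwrite("pics/w1.png",robot.camera("wrist")[:,:,::-1])
E
```

```text
1.85 [ 489.20379578 -175.11556163  150.20753187] [ 0.98397828  0.17827398 -0.00159134 -0.00161009] [323.31152103 229.44738375]
```

View pics/w1.png

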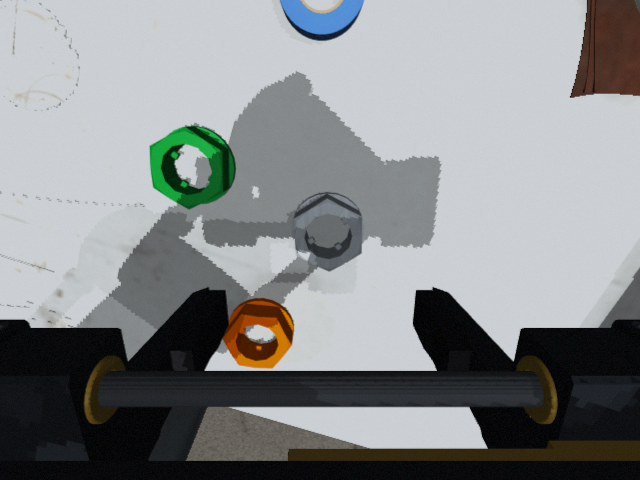

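Nut at about (328,232), with flats nearly vertical in the image, so the present yaw (about 20°) almost fits. The green look-alike is at (192,168) and the orange one at (260,333). An enlarged crop will give the hexagon's vertices.

```bash
python3 - <<'E'
import cv2
im=cv2.imread("pics/w1.png")[185:280,285:375]
cv2.imwrite("pics/w1c.png",cv2.resize(im,None,fx=6,fy=6,interpolation=cv2.INTER_CUBIC))
E
```

```text
(no output)
```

View pics/w1c.png

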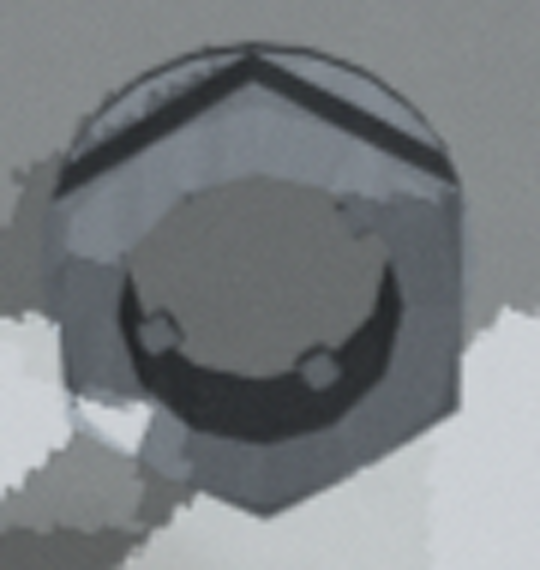

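```bash
python3 - <<'E'
from h import *
c=robot.get_calibration("wrist");s=robot.state()
V=np.array([(258,82),(460,192),(458,410),(265,516),(73,405),(60,198)])/6+[284.6,184.6]
P=np.array([ray(c,u,v,24) for u,v in V])[:,:2]
ctr=P.mean(0);d=P-ctr;print(ctr,np.hypot(*d.T),np.degrees(np.arctan2(d[:,1],d[:,0])))
a=np.degrees(np.arctan2(d[:,1],d[:,0]));th=np.degrees(np.angle(np.exp(1j*np.radians(a*6)).mean()))/6;print("vertex angle mod60",th)
q=s["tcp_rot"];print("yaw",2*np.degrees(np.arctan2(q[1],q[0])),s["qpos"])
from scipy.spatial.transform import Rotation as R
print(R.from_quat(q).as_matrix().round(4))
# lugs bottom z~10 inner
for u,v in[(158,335),(322,368)]:
    p=ray(c,u/6+284.6,v/6+184.6,6)[:2]-ctr;print(np.hypot(*p),np.degrees(np.arctan2(p[1],p[0])))
E
```

```text
[ 491.9201969  -183.20954897] [28.28594762 28.20502487 28.7252824  28.90534341 27.53294606 28.52530195] [  22.03201428  -38.41042019  -98.9882667  -158.36139838  139.94901542
   81.71463328]
vertex angle mod60 21.32325325430762
yaw 20.522989355787676 [-3.94621270e-01  7.36213221e-02  2.04456800e+00 -1.35459310e-04
  1.02660443e+00  8.18051637e-01]
[[ 0.9365  0.3506 -0.003 ]
 [ 0.3506 -0.9365  0.0011]
 [-0.0024 -0.0021 -1.    ]]
17.13059136165909 147.7475154952472
17.326111694865308 -129.9362408799687
```

arm_command(deltas=[[0.09,-0.27,0,0,0,0],[0,0,-0.6,0,0,0],[0,0,-0.6,0,0,0],[0,0,-0.6,0,0,0],[0,0,-0.6,0,0,0],[0,0,-0.6,0,0,0],[0,0,-0.5,0,0,0],[0,0,-0.4,0,0,0],[0,0,0,0,0,0],[0,0,0,0,0,0]])

```text
time: 2.9
tool_pos: [492.3, -187.0, 35.9]
tcp_rot: [0.984, 0.176, 0.0, 0.0]
wrist_force: [-0.1, 0.6, 0.0]
gripper_width: 88.0
gripper_force: 0.0
```

arm_command(deltas=[[0,0,0,0,0,0],[0,0,0,0,0,0],[0,0,0,0,0,0],[0,0,0,0,0,0],[0,0,0,0,0,0],[0,0,0,0,0,0],[0,0,0,0,0,0],[0,0,0,0,0,0]], gripper=1, force=40)

```text
time: 3.7
tool_pos: [492.1, -186.1, 35.9]
tcp_rot: [0.984, 0.176, -0.0, -0.0]
wrist_force: [-1.2, 3.9, 5.5]
gripper_width: 49.5
gripper_force: 40.0
```

arm_command(deltas=[[0,0,0.4,0,0,0],[0,0,0.8,0,0,0],[0,0,0.9,0,0,0],[0,0,0.9,0,0,0],[0,0,0.9,0,0,0],[0,0,0.9,0,0,0],[-0.08,0.95,0,0,0,0],[-0.08,0.95,0,0,0,0],[-0.08,0.95,0,0,0,0],[-0.08,0.95,0,0,0,0],[-0.08,0.95,0,0,0,0],[-0.08,0.95,0,0,0,0],[-0.08,0.95,0,0,0,0],[-0.08,0.95,0,0,0,0],[-0.08,0.95,0,0,0,0],[-0.08,0.95,0,0,0,0],[-0.08,0.95,0,0,0,0],[0,0,0,0,0,0],[0,0,0,0,0,0]])

```text
time: 5.6
tool_pos: [465.8, 127.0, 179.8]
tcp_rot: [0.984, 0.177, 0.0, 0.0]
wrist_force: [0.8, -0.4, -2.5]
gripper_width: 50.0
gripper_force: 40.0
```

```bash
python3 - <<'E'
from h import *
c=robot.get_calibration("wrist");s=robot.state();print(s,proj(c,[542.5,155.8,90]))
cv2.imwrite("pics/w2.png",robot.camera("wrist")[:,:,::-1])
E
```

```text
{'time': 5.6, 'qpos': array([ 2.15129203e-01, -3.22190272e-02,  2.09444354e+00, -1.11201565e-03,
        1.07901203e+00,  1.42984337e+00]), 'dq': array([-0.0251773 ,  0.00083772,  0.00392988, -0.00041112,  0.00112783,
       -0.00134291]), 'effort': array([ 7.31499866e-01, -3.21534920e+01, -3.41087151e+01,  1.13674267e-01,
       -1.01871046e-01,  3.04191594e-02]), 'tool_pos': array([465.7904735 , 126.95133099, 179.84453367]), 'tcp_rot': array([9.84145859e-01, 1.77360242e-01, 1.96112323e-04, 4.83223542e-04]), 'wrist_force': array([ 0.79385045, -0.37614123, -2.48862173]), 'torque': array([-0.01406091,  0.02121853, -0.02719617]), 'gripper_force': 39.98337264783913, 'gripper_width': 49.962164005543386} [317.41060252 121.58914318]
```

View pics/w2.png

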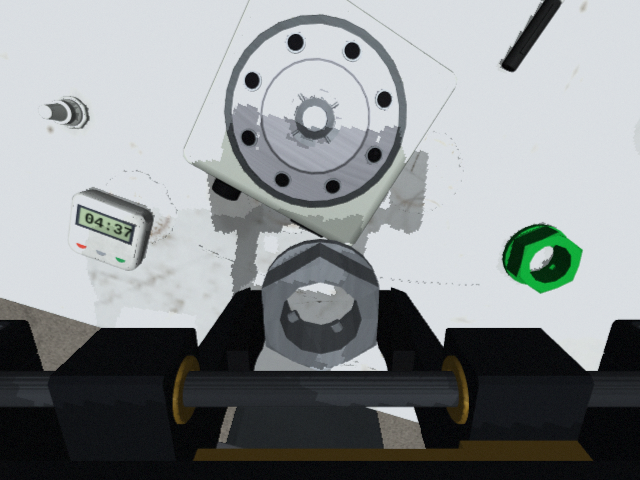

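Stud tip at about (315,117) on the rotor (centre about (316,110)). The nut sits level in the jaws at about (320,300), and the timer, stopper and marker are clear. Next, one crop of the stud beside the nut.

```bash
python3 - <<'E'
import cv2,numpy as np
im=cv2.imread("pics/w2.png")
a=im[80:152,275:355];b=im[232:376,255:387]
f=lambda x,k:cv2.resize(x,None,fx=k,fy=k,interpolation=cv2.INTER_CUBIC)
A=f(a,5);B=f(b,2.5)
print(A.shape,B.shape)
cv2.imwrite("pics/w2c.png",np.hstack([A,B]))
E
```

```text
(360, 400, 3) (360, 330, 3)
```

View pics/w2c.png

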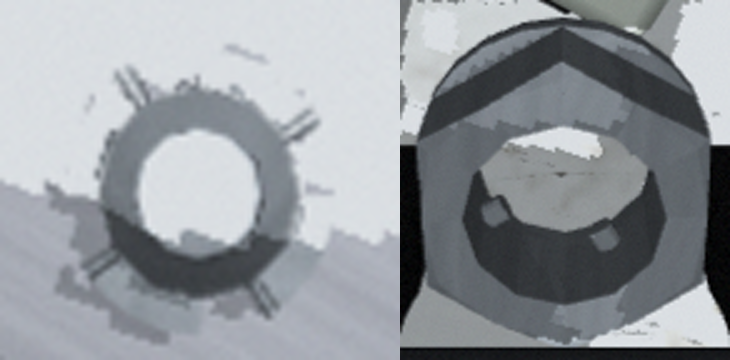

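```bash
python3 - <<'E'
from h import *
c=robot.get_calibration("wrist");s=robot.state();t=s["tool_pos"]
st=ray(c,314.4,118.4,90);print("stud",st, "r", np.hypot(*(ray(c,314.4+12,118.4,90)-st)[:2]))
ax=ray(c,*proj(c,[st[0],st[1],80]),80)[:2]
for x,y in[(130,88),(300,122),(103,262),(265,298)]:
    p=ray(c,275+x/5-.4,80+y/5-.4,80)[:2]-ax;print("stop",np.hypot(*p).round(1),np.degrees(np.arctan2(p[1],p[0])).round(1))
V=np.array([(563,62),(710,140),(703,285),(567,345),(428,283),(420,138)])
V=np.c_[255+(V[:,0]-400)/2.5-.3,232+V[:,1]/2.5-.3]
P=np.array([ray(c,u,v,168) for u,v in V])[:,:2];n=P.mean(0);d=P-n
a=np.degrees(np.arctan2(d[:,1],d[:,0]));print("nut",n,"rel tcp",n-t[:2],np.hypot(*d.T),np.degrees(np.angle(np.exp(6j*np.radians(a)).mean()))/6)
for x,y in[(496,211),(604,236)]:
    p=ray(c,255+(x-400)/2.5-.3,232+y/2.5-.3,152)[:2]-n;print("lug",np.hypot(*p).round(1),np.degrees(np.arctan2(p[1],p[0])).round(1))
print("move",(st[:2]-n))
ct=robot.get_calibration("top")
g=cv2.cvtColor(robot.camera("top"),cv2.COLOR_RGB2GRAY);cv2.imwrite("pics/t2.png",g)
E
```

```text
stud [543.57542139 157.43208396  90.        ] r 6.879099954070685
stop 14.4 55.1
stop 14.4 -35.3
stop 14.2 143.7
stop 14.3 -126.4
nut [467.47658435 125.3676479 ] rel tcp [ 1.66469427 -1.07784826] [28.46154413 28.40716989 28.99503075 27.96864021 28.65867853 28.67119277] 20.420006331652857
lug 16.4 144.8
lug 16.8 -132.3
move [76.09883704 32.06443606]
```

The thread stops lie at about 54° mod 90, so the gap centres are near 126°. The nut's lugs are at about 50° mod 90. I'll turn the nut +40° so the lugs come over the flat tops, stop above the stud and look through the bore.

arm_command(deltas=[[0.285,0.113,0,0,0,0.97],[0.285,0.113,0,0,0,0.97],[0.285,0.113,0,0,0,0.97],[0.285,0.113,0,0,0,0.97],[0.285,0.113,0,0,0,0.97],[0.285,0.113,0,0,0,0.97],[0.285,0.113,0,0,0,0.97],[0.285,0.113,0,0,0,0.97],[0.285,0.113,0,0,0,0.97],[0,0,-0.45,0,0,0],[0,0,-0.45,0,0,0],[0,0,-0.4,0,0,0],[0,0,0,0,0,0],[0,0,0,0,0,0]])

```text
time: 7.1
tool_pos: [541.8, 157.1, 139.6]
tcp_rot: [0.865, 0.502, -0.001, -0.0]
wrist_force: [1.4, -0.1, -0.9]
gripper_width: 49.3
gripper_force: 40.0
```

```bash
python3 - <<'E'
from h import *
c=robot.get_calibration("wrist");s=robot.state();q=s["tcp_rot"];print(s["tool_pos"],2*np.degrees(np.arctan2(q[1],q[0])),s["torque"])
im=robot.camera("wrist")[:,:,::-1].copy();cv2.imwrite("pics/w3.png",im)
cv2.imwrite("pics/w3c.png",cv2.resize(im[220:380,250:390],None,fx=3.7,fy=3.7,interpolation=cv2.INTER_CUBIC))
E
```

```text
[541.78486645 157.08691911 139.59409526] 60.30929180376101 [ 0.00949608 -0.02612546  0.02240312]
```

View pics/w3c.png

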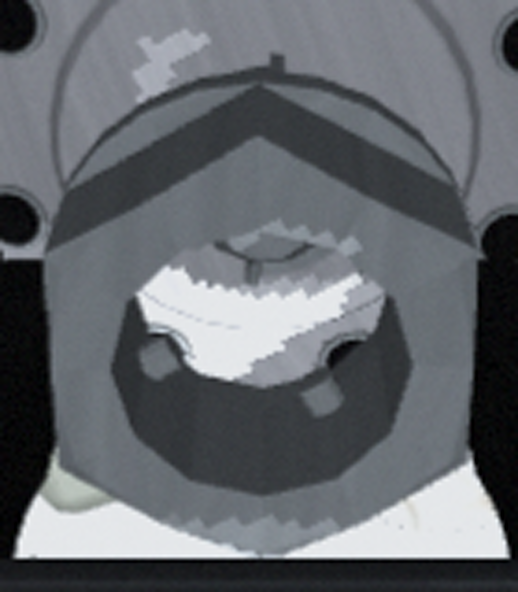

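```bash
python3 - <<'E'
from h import *
c=robot.get_calibration("wrist")
px=lambda x,y:(250+x/3.7-.4,220+y/3.7-.4)
a=ray(c,*px(278,62),80);b=ray(c,*px(255,272),80)
print(a,b,(a+b)/2,np.hypot(*(a-b)[:2]))
V=[(258,137),(475,255),(468,455),(265,552),(60,458),(48,250)]
z=robot.state()["tool_pos"][2]-11.9
P=np.array([ray(c,*px(*v),z) for v in V]);n=P.mean(0);print("nut",n,np.hypot(*(P-n)[:,:2].T))
print("need",((a+b)/2-n)[:2])
E
```

```text
[555.72240903 174.5155184   80.        ] [535.46636002 145.97375816  80.        ] [545.59438453 160.24463828  80.        ] 34.999137110273246
nut [543.51386222 157.69681768 128.55752822] [28.01933046 27.89712047 28.46999027 27.87184551 28.38535609 28.36184614]
need [2.0805223 2.5478206]
```

arm_command(deltas=[[0.05,0.06,0,0,0,0],[0,0,-0.25,0,0,0],[0,0,-0.25,0,0,0],[0,0,-0.2,0,0,0],[0,0,-0.1,0,0,0],[0,0,0,0,0,0],[0,0,0,0,0,0]])

```text
time: 7.85
tool_pos: [544.2, 159.2, 116.6]
tcp_rot: [0.865, 0.503, -0.0, -0.0]
wrist_force: [-0.2, -0.4, -2.1]
gripper_width: 49.6
gripper_force: 40.0
```

arm_command(deltas=[[0,0,-0.06,0,0,0],[0,0,-0.06,0,0,0],[0,0,-0.06,0,0,0],[0,0,-0.06,0,0,0],[0,0,0,0,0,0]])

```text
time: 8.35
tool_pos: [543.6, 159.0, 108.9]
tcp_rot: [0.865, 0.503, -0.001, -0.0]
wrist_force: [-1.1, -1.6, -1.9]
gripper_width: 50.0
gripper_force: 40.0
```

arm_command(deltas=[[-0.015,-0.02,-0.03,0,0,0],[0,0,-0.03,0,0,0],[0,0,-0.03,0,0,0],[0,0,0,0,0,0]])

```text
time: 8.75
tool_pos: [543.7, 158.7, 106.6]
tcp_rot: [0.865, 0.503, -0.0, -0.0]
wrist_force: [-1.8, 0.2, -2.5]
gripper_width: 49.6
gripper_force: 40.0
```

arm_command(deltas=[[-0.01,0,-0.03,0,0,0],[0,0,-0.03,0,0,0],[0,0,0,0,0,0]])

```text
time: 9.05
tool_pos: [543.8, 158.8, 106.0]
tcp_rot: [0.865, 0.503, 0.0, 0.0]
wrist_force: [-2.8, -0.6, 4.1]
gripper_width: 49.4
gripper_force: 40.0
```

Contact on the flat tops, with TCP z 106 as predicted. Now I'll back it off anticlockwise.

arm_command(deltas=[[0,0,0,0,0,0.7],[0,0,0,0,0,0.7],[0,0,0,0,0,0.7],[0,0,0,0,0,0.7],[0,0,0,0,0,0.7],[0,0,0,0,0,0.7],[0,0,0,0,0,0]])

```text
time: 9.75
tool_pos: [544.0, 158.8, 105.9]
tcp_rot: [0.768, 0.64, 0.001, 0.0]
wrist_force: [-2.7, -1.2, 5.2]
gripper_width: 49.6
gripper_force: 40.0
```

arm_command(deltas=[[-0.01,0,0,0,0,0.5],[0,0,0,0,0,0.5],[0,0,0,0,0,0.5],[0,0,0,0,0,0.5],[0,0,0,0,0,0]])

```text
time: 10.25
tool_pos: [543.7, 158.8, 105.0]
tcp_rot: [0.715, 0.699, 0.001, 0.0]
wrist_force: [0.4, 1.1, -1.1]
gripper_width: 49.8
gripper_force: 40.0
```

arm_command(deltas=[[0,0,0,0,0,0.4],[0,0,-0.04,0,0,0.3],[0,0,-0.04,0,0,0],[0,0,-0.04,0,0,0],[0,0,0,0,0,0]])

```text
time: 10.75
tool_pos: [543.1, 158.6, 101.1]
tcp_rot: [0.695, 0.719, -0.0, -0.0]
wrist_force: [0.5, -0.7, -2.2]
gripper_width: 49.7
gripper_force: 40.0
```

In the thread: z is falling freely.

arm_command(deltas=[[0,0,-0.04,0,0,0],[0,0,-0.04,0,0,0],[0,0,0,0,0,0]])

```text
time: 11.05
tool_pos: [543.3, 158.7, 99.0]
tcp_rot: [0.695, 0.719, 0.0, 0.0]
wrist_force: [0.3, -0.3, -1.6]
gripper_width: 49.6
gripper_force: 40.0
```

arm_command(deltas=[[0,0,-0.02,0,0,-0.8],[0,0,0,0,0,-0.8],[0,0,0,0,0,-0.8],[0,0,0,0,0,-0.8],[0,0,0,0,0,0]])

```text
time: 11.55
tool_pos: [543.2, 158.7, 98.7]
tcp_rot: [0.781, 0.624, -0.0, -0.0]
wrist_force: [-1.2, -0.6, 0.9]
gripper_width: 49.8
gripper_force: 40.0
```

```bash
cat > st.py <<'E'
from h import *
s=robot.state();q=s["tcp_rot"];print(s["time"],s["tool_pos"].round(1),"yaw",round(2*np.degrees(np.arctan2(q[1],q[0])),1),"tq",s["torque"].round(3),"F",s["wrist_force"].round(1),"j6",s["qpos"][5])
E
python3 st.py
```

```text
11.55 [543.2 158.7  98.7] yaw 77.3 tq [-0.115  0.108  0.03 ] F [-1.2 -0.6  0.9] j6 0.46199882811363974
```

arm_command(deltas=[[0,0,-0.01,0,0,-0.8],[0,0,-0.01,0,0,-0.8],[0,0,-0.01,0,0,-0.8],[0,0,-0.01,0,0,-0.8],[0,0,-0.01,0,0,-0.8],[0,0,0,0,0,0]])

```text
time: 12.15
tool_pos: [543.3, 158.8, 97.4]
tcp_rot: [0.87, 0.493, 0.0, -0.0]
wrist_force: [-1.6, -0.9, 2.5]
gripper_width: 49.9
gripper_force: 40.0
```

```bash
python3 st.py
```

```text
12.15 [543.3 158.8  97.4] yaw 59.0 tq [-0.033  0.308 -0.012] F [-1.6 -0.9  2.5] j6 0.7806111006391814
```

arm_command(deltas=[[0,0,-0.01,0,0,-0.8],[0,0,-0.01,0,0,-0.8],[0,0,-0.01,0,0,-0.8],[0,0,-0.01,0,0,-0.8],[0,0,0,0,0,0]])

```text
time: 12.65
tool_pos: [543.4, 158.8, 96.3]
tcp_rot: [0.926, 0.378, 0.0, -0.0]
wrist_force: [-2.4, -0.6, 3.5]
gripper_width: 49.5
gripper_force: 40.0
```

```bash
python3 st.py
```

```text
12.65 [543.4 158.8  96.3] yaw 44.4 tq [-0.067  0.324 -0.012] F [-2.4 -0.6  3.5] j6 1.035706932116272
```

arm_command(deltas=[[0,0,-0.01,0,0,-0.6],[0,0,-0.01,0,0,-0.6],[0,0,-0.01,0,0,-0.6],[0,0,0,0,0,0]])

```text
time: 13.05
tool_pos: [543.0, 158.8, 95.6]
tcp_rot: [0.951, 0.311, -0.0, -0.0]
wrist_force: [-3.7, -0.5, 6.8]
gripper_width: 49.7
gripper_force: 40.0
```

```bash
python3 st.py
```

```text
13.05 [543.  158.8  95.6] yaw 36.2 tq [-0.039  0.66   0.064] F [-3.7 -0.5  6.8] j6 1.1791036290808312
```

I may be carrying the spring load by hand, so I'll ease the downward push while continuing.

arm_command(deltas=[[0,0,0.03,0,0,-0.4],[0,0,0.03,0,0,-0.4],[0,0,0,0,0,0],[0,0,0,0,0,0]])

```text
time: 13.45
tool_pos: [542.6, 158.8, 95.9]
tcp_rot: [0.96, 0.28, -0.001, -0.0]
wrist_force: [-0.5, 1.3, -3.4]
gripper_width: 49.5
gripper_force: 40.1
```

```bash
python3 st.py
```

```text
13.45 [542.6 158.8  95.9] yaw 32.6 tq [0.305 0.094 0.687] F [-0.5  1.3 -3.4] j6 1.2427109076831777
```

Hard stop reached (0.69 N m), with the underside at about 60 mm, so the rotor is about 3 mm down. Releasing.

arm_command(deltas=[[0,0,0,0,0,0],[0,0,0,0,0,0],[0,0,0,0,0,0],[0,0,0,0,0,0],[0,0,0,0,0,0],[0,0,0,0,0,0],[0,0,0.2,0,0,0],[0,0,0.4,0,0,0],[0,0,0.8,0,0,0],[0,0,0.8,0,0,0],[0,0,0.8,0,0,0],[0,0,0,0,0,0],[0,0,0,0,0,0]], gripper=-1)

```text
time: 14.75
tool_pos: [543.7, 158.8, 187.7]
tcp_rot: [0.96, 0.279, 0.001, 0.0]
wrist_force: [0.7, -0.1, -0.2]
gripper_width: 88.0
gripper_force: 0.0
```

```bash
python3 - <<'E'
from h import *
import st
im=robot.camera("wrist")[:,:,::-1].copy();cv2.imwrite("pics/w4.png",im)
E
```

```text
14.75 [543.7 158.8 187.7] yaw 32.4 tq [-0.046  0.026  0.001] F [ 0.7 -0.1 -0.2] j6 1.2457212887623763
```

View pics/w4.png

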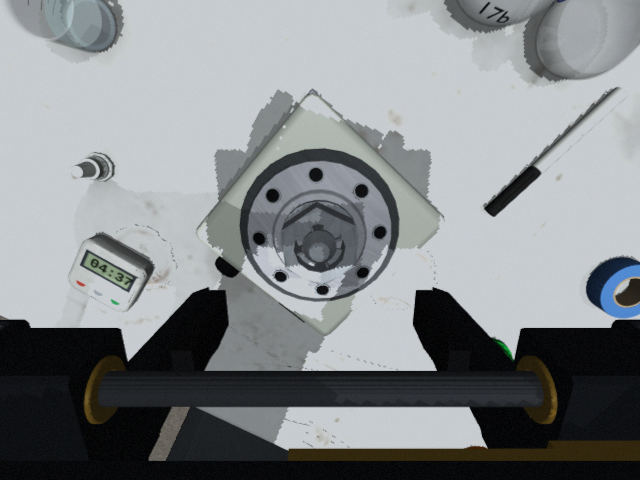

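The nut is on the stud at (318,235), level, and its hexagon still lines up with the jaws, so it has not backed off. The other things on the bench stand where they were. Handing in.

```bash
python3 -c "
from plant import robot
print(robot.finish_job())"
```

```text
the job is handed in; nothing more can be done
None
```

The flange nut is on the spinner's stud, screwed down to its hard stop and released, with the rotor pressed down about 3 mm as judged from the tool height; I handed the job in at about 15 s and no verdict came back.

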